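# Click the gel imager's filter wheel round to the three-dot filter

## Task

The gel is to be photographed through the three-dot filter: push the tabs of the filter wheel on top of the gel imager with your fingertips, either way round, and step the wheel until the label with three dots clicks in at the pointer on the deck in front of the wheel. Only push, and not hard: the wheel sits loose on its spindle and must not be lifted, and leave everything standing around it where it is.

Things in the scene. Friction and masses are not known exactly. Their poses are not given: they have to be found in the camera images.
- imager: gel imager, a fixed bench machine: white base, blue hood, flat white top deck 250 x 250 mm, 178 mm above the bench; 280 mm deep (x), 270 mm wide (y) in all. Origin: centre of its underside, on the bench; its front (gel door, display) faces its own -x, z is up. The front half of the deck holds only the wheel and the flat pointer
- camera_top (a point): top centre of the imager's small camera, 277 mm above the bench; fixed. The camera is 38 mm square, its lens under it 36 mm wide and down to 200 mm above the bench, on a bridge with a column 60 mm wide, 24 mm deep and 58 mm tall on the deck, 83 mm behind (imager's +x) the lens. All this stands behind the wheel's axis, over the wheel's rear part
- index_point (a point): the place on the wheel, next to the tip of the deck's pointer, where the selected label's centre stands: 60 mm in front (imager's -x) of the wheel's axis; fixed to the imager. The pointer is a flat black triangle, 2 mm high, lying on the deck just outside the wheel's rim, its tip towards the wheel
- filter_wheel: black filter wheel, a level disc 150 mm across, 8 mm thick, on an upright spindle, with five tabs and five labels. Origin: on its axis at the disc's underside, 4 mm above the deck; its z is up and it turns either way about z, without end. Its own -x points to the three-dot label; counterclockwise from above follow four, five, one, two. 0.4 kg; it would lift off its spindle
- three_dot_label (a point): centre of the three-dot label, on the wheel 60 mm from its axis, 10 mm above the disc's underside. The labels are white, 26 x 27 mm, one every 72 degrees, with one to five black dots 7 mm wide, set as on a die. The wheel has a sprung click-stop for each label at the pointer, and starts in one of the other four
- tab (a point): outer top edge of one of the five tabs, the one 36 degrees counterclockwise (from above) of the three-dot label. A tab stands half way between each two labels: 8 mm thick along the rim, from 67 to 103 mm from the axis, from 2 to 30 mm above the disc's underside. Leaving a stop takes about 3 N at a tab; pushed past half way (36 degrees) the wheel springs on into the next stop and stays
- lens_cap: round black plastic lens cap, 42 mm across and 10 mm thick, lying loose on the imager's deck behind the wheel; origin: centre of its underside
- reagent_bottle: amber bottle with black cap, 68 mm across, 135 mm tall, loose, beside the imager; origin: centre of its underside
- spray_bottle: white trigger spray bottle, 84 mm across, 230 mm tall, loose; origin: centre of its underside
- tube_rack: green microtube rack, 72 x 226 mm and 32 mm tall (tubes to 42 mm), loose; origin: centre of its underside
- tip_box: pipette tip box, 124 x 86 mm and 67 mm tall, loose; origin: centre of its underside
- gel_tray: clear gel casting tray with a comb standing in it, 110 x 105 mm, 53 mm tall at the comb, loose, in front of the imager; origin: centre of its underside
- marker_pen: marker pen 140 mm long, 19 mm thick, lying loose; origin: on its underside, 10 mm from its middle towards the tail

How it is judged:
By the outcome, as a careful person would: the job done as asked, in the order asked, and still so for the second after the job is handed in, with the robot touching nothing.
It also fails if it takes over 54 s, if anything falls off the work surface, if the arm or the gripper's body presses on something with over 40 N, if the wrist force passes 120 N, or if a joint passes its speed limit or range.

## Robot

A 6-joint arm with a two-finger parallel gripper is mounted at the origin on the work surface. World frame = base frame: x ahead of the robot, y to its left, z up, the work surface at z = 0. Lengths are in mm, angles in rad, forces in N, time in s.
With the tool pointing down it reaches from about 275 to 1000 mm from the base axis. Payload 8.4 kg.
Tool frame: the origin (TCP) lies midway between the tips of the shut fingers; the grasp point (between the pads) lies 19 mm behind it; z points along the fingers, y is the line along which they close (so a half turn about z gives the same grasp; the last joint's range is limited). The gripper opens to 85 mm and grips with 20 to 120 N. Pads are 22 mm wide; open, the fingers measure 114 mm over their backs; the gripper's body (76 mm by 85 mm) begins 54 mm behind the grasp point. The pads swing forward as they close: fully open they stand 13 mm farther back than shut.
Start: joints at [-1.284, 0.353, 1.633, -0, 1.155, -0.002], TCP at [178, -599.119, 231.281] pointing down, gripper open.
Joint ranges: [-2.63, 2.63], [-0.92, 2.1], [0.06, 2.66], [-1.3, 4.44], [0, 2.69], [-3.02, 3.02]. Speed limits (rad/s): [2.22, 2.22, 2.79, 3.14, 3.14, 3.14].

## Interface

Orientations are given as [roll, pitch, yaw] about the fixed x, y, z axes, in that order (R = Rz(yaw) Ry(pitch) Rx(roll)).
In Python, from rig import r gives the robot as it stands.
- The arm moves only by the shell command python3 -m inch 'ROWS' [OPENING] [FORCE]. ROWS is JSON, a list that holds one entry, the list of rows, each a list of 6 numbers: the shift along the tool's x, y, z scaled (see below), then the turn, a rotation vector about the tool's x, y, z scaled (see below). In form: [[[tx, ty, tz, wx, wy, wz], ...]]. A call has 1 to 8 rows; each row is the pose to reach, as a shift and turn from the pose commanded when the call began, along the tool's axes at that moment, turning the shorter way round; what a row does not reach only later rows make up. The controller multiplies each number of a shift by 20 cm and each number of a turn by pi rad. A row lasts 1/12 s, in which the tool goes at most 41.7 mm and 7.16 degrees, less where a joint would pass 70% of its speed; a pose out of reach is approached as far as the arm can. A call with a number of a shift or a turn outside -1 to 1 is refused whole. A call with a gripper value outside its range is refused whole. OPENING is the gripper's target within -1 to 1 (fully open at 1, half-way at 0, shut at -1), set as the call begins (- or left out, the last holds). The fingers move at their own pace and stop on an object; FORCE is the grip in N (left out, the last holds). Time passes only in rows, so rows that repeat a pose let the fingers close. It gives the time, the measured TCP pose, the force, the opening and the grip force at its end, in the units of the state.
- r.sense(): the state, without advancing time (a new reading comes with each control period).
- r.grab_frame(name): name is "side" or "top"; returns the picture (480x640x3 uint8, red, green, blue); there is no depth.
- r.camera_info(name): a dict with "K" (3x3 intrinsics, pixels), "rvec" (rotation vector, rad) and "tvec" (3), from world to camera coordinates, as OpenCV has them. Camera axes: x right, y down, z forward; pixel columns grow to the right and rows downward; lengths in mm; the calibration is good to about 2 mm. A picture is of the moment at which its call begins. camera_info takes no time and is no camera call.
- r.sign_off(): hands the job in; it is judged then, once.
The state is a dict: "clock": time; "qpos": joint angles; "qvel": joint speeds; "joint_efforts": joint torques, N m; "eef_pos": TCP position; "tcp_rot": TCP orientation; "contact_force": force on the tool from outside, world axes, zero at the start; "wrist_torque": the same for the moment, N m; "opening": opening from 0.0 (shut) to 1.0 (fully open); "grasp_force": force on a finger pad.
Only numpy, scipy, OpenCV 4.12 (cv2) and the standard library are available. Lean on these libraries where they do the work, as an engineer would, in place of code of your own. Each camera call takes 0.05 s, during which the arm holds its last target. There are 200 camera calls.

## Working session

There is one attempt and no reset: what is moved stays moved. The work goes in short steps, Python scripts to look and compute and a shell command to move; the robot and the scene stay as the last step left them, time stands still between calls to the robot, and variables do not carry over. Pictures are saved under pics/ and viewed, at most 10 in all, crops included, and the job is handed in when it is done.

```bash
mkdir -p pics; cat > h.py <<'E'
import numpy as np, cv2
from rig import r
def cam(n):
    c=r.camera_info(n); K=np.array(c["K"],float); R=cv2.Rodrigues(np.array(c["rvec"],float))[0]; t=np.array(c["tvec"],float).ravel(); return K,R,t
def ray(n,u,v,z):
    K,R,t=cam(n); d=R.T@np.linalg.solve(K,[u,v,1]); o=-R.T@t; return (o+d*(z-o[2])/d[2])
def proj(n,p):
    K,R,t=cam(n); q=K@(R@np.array(p,float)+t); return q[:2]/q[2]
E
python3 - <<'E'
from h import *
for n in("top","side"):
    cv2.imwrite(f"pics/{n}0.png",r.grab_frame(n)[:,:,::-1])
    K,R,t=cam(n); print(n,(-R.T@t).round(),R[2].round(2),K[0,0])
print(r.sense())
E
```

```text
top [ 313.  -39. 1565.] [ 0.16  0.02 -0.99] 527.0803665803767
side [127. 963. 916.] [ 0.32 -0.77 -0.56] 602.613539360726
{'clock': 0.1, 'qpos': array([-1.28437578e+00,  3.53611659e-01,  1.63403307e+00,  1.89837587e-05,
        1.15519791e+00, -2.38154583e-03]), 'qvel': array([ 0.0001593 , -0.0040343 , -0.0014231 , -0.00157755,  0.00027598,
        0.00018637]), 'joint_efforts': array([ 4.39793548e-04, -6.06353545e+01, -3.42820930e+01,  8.99271731e-05,
        3.98715958e-03, -1.32281471e-06]), 'eef_pos': array([ 177.90269904, -598.71504707,  230.6277084 ]), 'tcp_rot': array([-3.14034271e+00, -2.03350134e-05,  2.88794403e-01]), 'contact_force': array([-0.63481978,  0.64739424, -0.53555273]), 'wrist_torque': array([ 0.06005623, -0.04370759, -0.01435858]), 'grasp_force': 0.0, 'opening': 1.0002919097447618}
```

View pics/top0.png

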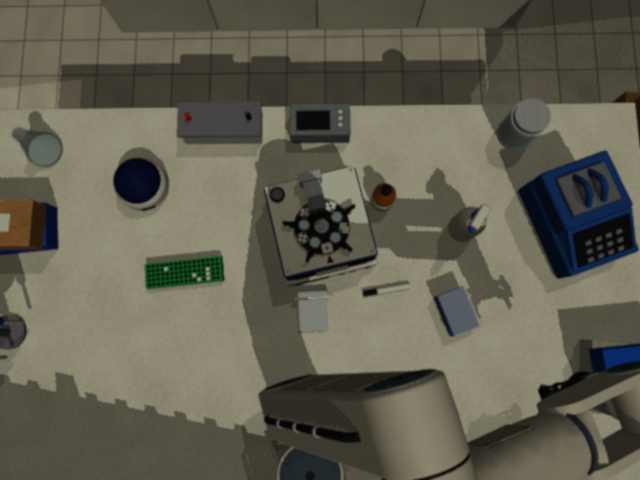

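View pics/side0.png

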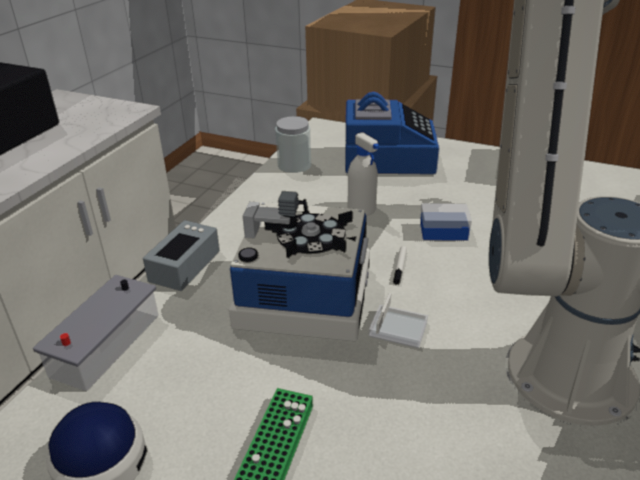

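The imager is at about (320,225) in the top view, with its front (the tray side) facing down towards the robot. In the side view the wheel is at about (312,235). I'll enlarge both wheel areas.

```bash
python3 - <<'E'
from h import *
a=cv2.imread("pics/top0.png")[155:295,250:400]; b=cv2.imread("pics/side0.png")[180:290,225:385]
a=cv2.resize(a,None,fx=4,fy=4,interpolation=cv2.INTER_CUBIC); b=cv2.resize(b,None,fx=5,fy=5,interpolation=cv2.INTER_CUBIC)
cv2.imwrite("pics/topc.png",a); cv2.imwrite("pics/sidec.png",b)
E
```

```text
(no output)
```

View pics/topc.png

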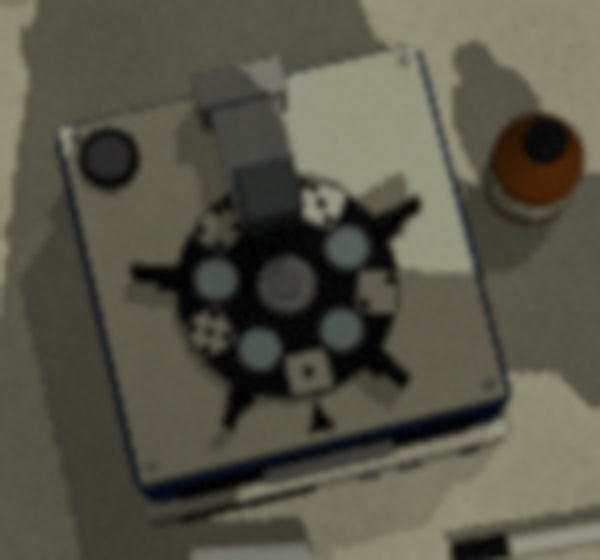

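View pics/sidec.png

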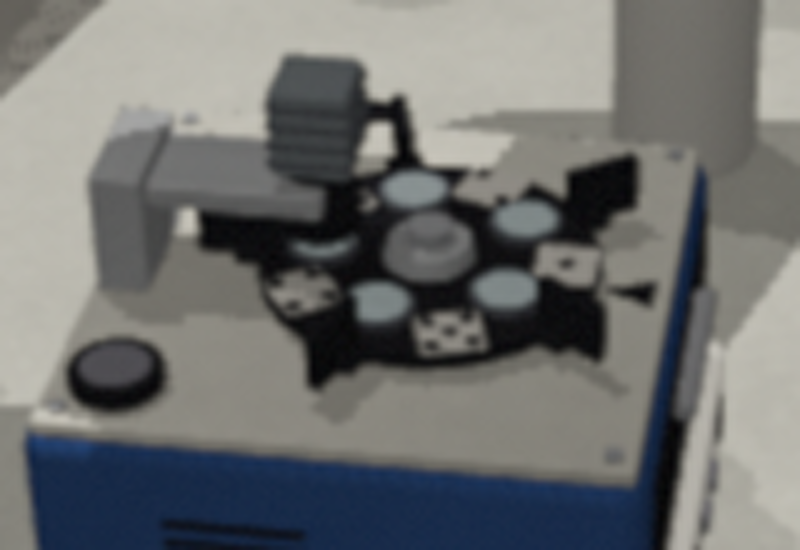

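The top crop shows label one at the pointer (308,372), two at (378,292), three at (323,203), four at (218,228) and five at (210,330), so the wheel must go two steps clockwise. That means pushing the front-right tab (crop 405,375) towards image left, twice. The lens cap is at crop (108,158). The side crop agrees, with label one at (567,264) beside the pointer.

```bash
python3 - <<'E'
from h import *
T=lambda x,y,z: ray("top",250+(x+.5)/4-.5,155+(y+.5)/4-.5,z)
S=lambda x,y,z: ray("side",225+(x+.5)/5-.5,180+(y+.5)/5-.5,z)
L=np.array([T(*p,192)[:2] for p in[(308,372),(378,292),(323,203),(218,228),(210,330)]])
A=np.c_[2*L,np.ones(5)]; c=np.linalg.lstsq(A,(L**2).sum(1),rcond=None)[0]; print("centre",c[:2],"R",np.sqrt(c[2]+c[:2]@c[:2]))
d=L-c[:2]; a=np.degrees(np.arctan2(d[:,1],d[:,0])); print("r",np.hypot(*d.T),"ang",a%360,"off",(a-72*np.arange(5)+180-14)%360)
Ls=np.array([S(*p,192)[:2] for p in[(567,264),(450,332),(305,288)]]);print("side labels 1,5,4",Ls,"top",L[[0,4,3]])
D=np.array([T(*p,178)[:2] for p in[(60,130),(418,48),(508,395),(145,485)]]);print("deck",D,np.linalg.norm(D-np.roll(D,-1,0),axis=1),"mean",D.mean(0))
e=np.diff(D,axis=0);print(np.degrees(np.arctan2(e[:,1],e[:,0])))
print("pointer tip",T(318,405,180)[:2], "tab top",T(407,380,212),"side",S(605,315,212), "cam",T(268,180,277))
print("spray",ray("top",478,215,220),ray("side",365,150,220))
E
```

```text
centre [576.34720438 -26.82928642] R 60.05476353512011
r [60.24734787 59.97781434 59.98980992 60.2423105  59.81537184] ang [192.51844653 264.68846016 336.65947786  50.22150621 120.50249892] off [3.58518447e+02 3.58688460e+02 3.58659478e+02 2.21506211e-01
 3.58502499e+02]
side labels 1,5,4 [[517.81547602 -41.19800264]
 [544.58450656  24.20663007]
 [614.84856923  17.16988693]] top [[517.5321605  -39.88813547]
 [545.98636068  24.70805808]
 [614.89151635  19.46835919]]
deck [[ 686.83941715  127.52955185]
 [ 742.41019378 -116.23181462]
 [ 503.42708743 -172.2886749 ]
 [ 444.84705973   68.15854594]] [250.01542952 245.46954333 247.48027326 249.16905384] mean [594.38093952 -23.20809794]
[ -77.15763985 -166.79911857  103.69219797]
pointer tip [497.19031625 -46.37892659] tab top [ 508.92537333 -103.95417193  212.        ] side [478.963936    15.63724804 212.        ] cam [626.72297926 -15.516245   277.        ]
spray [ 596.47991343 -432.57562488  220.        ] [ 577.62203358 -385.97264678  220.        ]
```

The points check out: label radius 60.05, deck sides about 248, and the tab tip within 2 mm of its predicted place. The axis is at (576.3,-26.9), the front direction is 193°, and the front-right tab is at 229°. Next I'll go above the gap behind that tab, at angle 249°, radius 86, z 250, with the fingers shut.

```bash
python3 -m inch '[[[0.1,-0.08,-0.05,0,0,0],[0.25,-0.19,-0.1,0,0,0],[0.4,-0.3,-0.1,0,0,0],[0.55,-0.41,-0.1,0,0,0],[0.7,-0.52,-0.1,0,0,0],[0.82,-0.61,-0.1,0,0,0],[0.82,-0.61,-0.1,0,0,0]]]' -1 20 && python3 -m inch '[[[0.1,-0.08,0,0,0,0],[0.25,-0.19,0,0,0,0],[0.4,-0.3,0,0,0,0],[0.55,-0.41,0,0,0,0],[0.7,-0.52,0,0,0,0],[0.82,-0.61,0,0,0,0],[0.82,-0.61,0,0,0,0]]]' && python3 -m inch '[[[0.1,-0.08,0,0,0,0],[0.25,-0.19,0,0,0,-0.02],[0.4,-0.3,0,0,0,-0.04],[0.55,-0.41,0,0,0,-0.067],[0.7,-0.52,0,0,0,-0.067],[0.82,-0.61,0,0,0,-0.067],[0.82,-0.61,0,0,0,-0.067],[0.82,-0.61,0,0,0,-0.067]]]'
```

```text
clock: 0.68
eef_pos: [302.6, -431.3, 251.0]
tcp_rot: [-3.139, -0.001, 0.291]
contact_force: [-0.1, -0.5, -0.1]
opening: 0.008
grasp_force: 0.0
clock: 1.27
eef_pos: [425.2, -268.5, 251.1]
tcp_rot: [-3.14, -0.001, 0.292]
contact_force: [0.2, -0.4, 0.2]
opening: -0.001
grasp_force: 0.0
clock: 1.93
eef_pos: [545.8, -107.5, 250.8]
tcp_rot: [-3.141, 0.001, 0.502]
contact_force: [0.1, 0.2, -0.1]
opening: 0.003
grasp_force: 0.0
```

```bash
cat > look.py <<'E'
import sys
from h import *
t=r.grab_frame("top")[155:295,250:400,::-1]; s=r.grab_frame("side")[150:290,230:380,::-1]
f=lambda i:cv2.resize(i,(400,373),interpolation=cv2.INTER_CUBIC)
cv2.imwrite(f"pics/{sys.argv[1]}.png",np.hstack([f(t),f(s)]))
E
python3 look.py a1; python3 - <<'E'
from h import *
R=lambda a:np.array([[np.cos(a),np.sin(a)],[np.sin(a),-np.cos(a)]])
p=lambda th,r:np.array([576.3+r*np.cos(np.radians(th)),-26.9+r*np.sin(np.radians(th))])
for th in range(249,192,-3): print(th,(R(.502)@(p(th,86)-[545.8,-107.5])/200).round(3))
E
```

```text
249 [-0.001 -0.002]
246 [-0.015 -0.02 ]
243 [-0.028 -0.038]
240 [-0.04  -0.057]
237 [-0.051 -0.076]
234 [-0.061 -0.097]
231 [-0.07  -0.117]
228 [-0.078 -0.138]
225 [-0.085 -0.16 ]
222 [-0.091 -0.181]
219 [-0.096 -0.203]
216 [-0.099 -0.226]
213 [-0.101 -0.248]
210 [-0.102 -0.271]
207 [-0.102 -0.293]
204 [-0.101 -0.316]
201 [-0.098 -0.338]
198 [-0.095 -0.36 ]
195 [-0.09  -0.382]
```

View pics/a1.png

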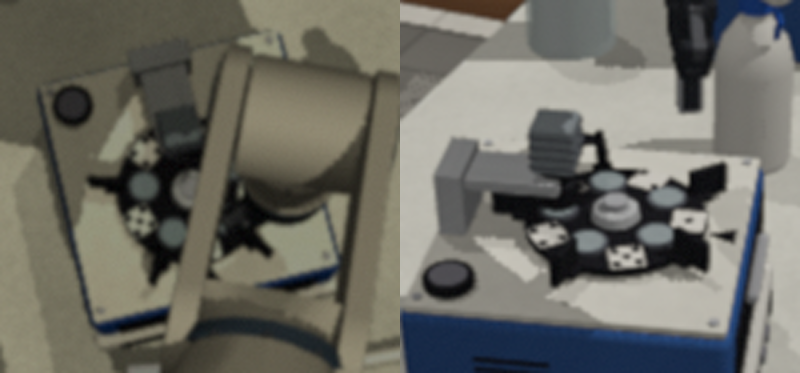

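The side view shows the fingertips at (690,105), above the gap behind the front-right tab (710,185). The tab and wheel are undisturbed. I'll descend to z 197.

```bash
python3 -m inch '[[[0,0,0.05,0,0,0],[0,0,0.12,0,0,0],[0,0,0.18,0,0,0],[0,0,0.23,0,0,0],[0,0,0.26,0,0,0],[0,0,0.27,0,0,0],[0,0,0.27,0,0,0]]]' && python3 -m inch '[[[-0.007,-0.01,0,0,0,0],[-0.015,-0.02,0,0,0,0],[-0.022,-0.029,0,0,0,0],[-0.028,-0.038,0,0,0,0],[-0.034,-0.048,0,0,0,0],[-0.04,-0.057,0,0,0,0]]]'
```

```text
clock: 2.62
eef_pos: [545.0, -108.3, 196.6]
tcp_rot: [-3.141, 0.001, 0.499]
contact_force: [0.4, -0.0, -0.3]
opening: -0.003
grasp_force: 0.0
clock: 3.12
eef_pos: [533.4, -101.9, 197.7]
tcp_rot: [3.14, -0.001, 0.499]
contact_force: [3.2, -0.3, -1.3]
opening: -0.001
grasp_force: 1.3
```

```bash
python3 -m inch '[[[-0.006,-0.01,0,0,0,0],[-0.011,-0.019,0,0,0,0],[-0.016,-0.03,0,0,0,0],[-0.021,-0.04,0,0,0,0],[-0.026,-0.05,0,0,0,0],[-0.03,-0.06,0,0,0,0],[-0.034,-0.07,0,0,0,0],[-0.038,-0.081,0,0,0,0]]]'
```

```text
clock: 3.78
eef_pos: [518.3, -91.3, 197.3]
tcp_rot: [-3.142, 0.0, 0.499]
contact_force: [2.3, -0.5, 0.0]
opening: 0.004
grasp_force: 1.0
```

```bash
python3 -m inch '[[[-0.004,-0.011,0,0,0,0],[-0.007,-0.022,0,0,0,0],[-0.01,-0.032,0,0,0,0],[-0.013,-0.043,0,0,0,0],[-0.016,-0.054,0,0,0,0],[-0.018,-0.065,0,0,0,0],[-0.02,-0.077,0,0,0,0],[-0.021,-0.088,0,0,0,0]]]'; python3 look.py a2
```

```text
clock: 4.45
eef_pos: [506.1, -77.8, 197.2]
tcp_rot: [-3.141, 0.0, 0.499]
contact_force: [1.4, -1.0, 0.6]
opening: 0.001
grasp_force: 0.7
```

View pics/a2.png

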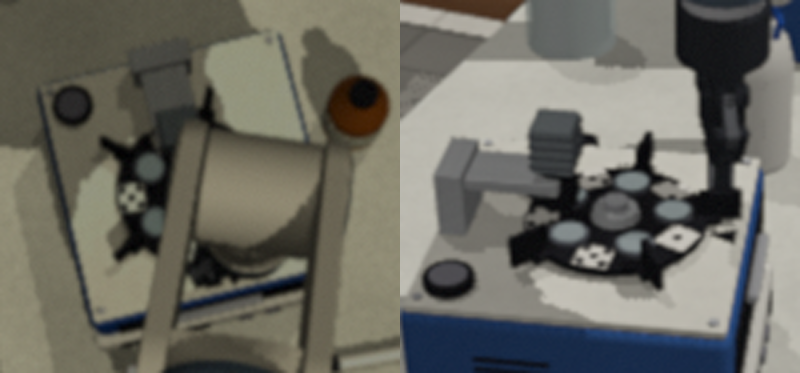

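The fingertips at (722,190) hold the pushed tab, which is nearing the pointer. The wheel has turned about 25°, with "one" moving away at (678,238) and nothing lifted. I'll keep pushing past half way.

```bash
python3 -m inch '[[[-0.001,-0.011,0,0,0,0],[-0.002,-0.022,0,0,0,0],[-0.003,-0.034,0,0,0,0],[-0.003,-0.045,0,0,0,0],[-0.003,-0.056,0,0,0,0],[-0.003,-0.067,0,0,0,0],[-0.003,-0.078,0,0,0,0],[-0.002,-0.09,0,0,0,0]]]'
```

```text
clock: 5.22
eef_pos: [497.2, -62.1, 197.3]
tcp_rot: [-3.141, 0.0, 0.499]
contact_force: [0.5, -1.0, 0.1]
opening: -0.001
grasp_force: 0.2
```

```bash
python3 -m inch '[[[0.001,-0.011,0,0,0,0],[0.002,-0.022,0,0,0,0],[0.003,-0.032,0,0,0,0],[0.003,-0.032,0,0,0,0],[0.003,-0.032,0,0,0,0]]]'; python3 look.py a3
```

```text
clock: 5.63
eef_pos: [494.7, -56.3, 197.3]
tcp_rot: [-3.141, 0.0, 0.5]
contact_force: [-0.3, -0.0, -0.2]
opening: -0.001
grasp_force: 0.0
```

View pics/a3.png

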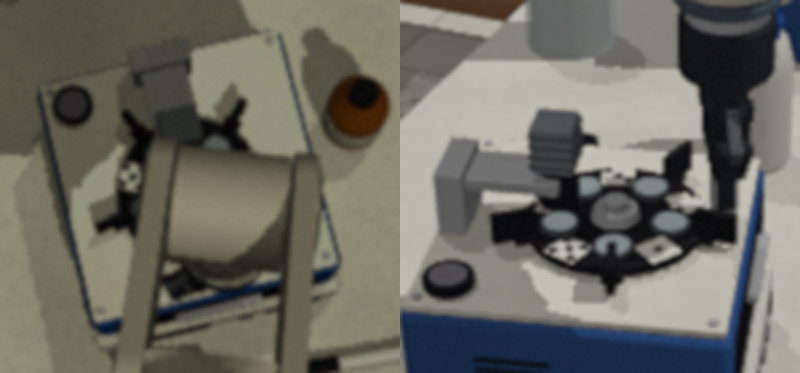

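The pushed tab is at (720,225), near the pointer line, and the force has dropped to 0. I'll wait half a second and see whether the wheel springs on.

```bash
python3 -m inch '[[[0,0,0,0,0,0],[0,0,0,0,0,0],[0,0,0,0,0,0],[0,0,0,0,0,0],[0,0,0,0,0,0],[0,0,0,0,0,0]]]'; python3 look.py a4
```

```text
clock: 6.23
eef_pos: [494.9, -56.5, 197.3]
tcp_rot: [-3.142, -0.0, 0.499]
contact_force: [-0.7, 1.2, 0.3]
opening: -0.0
grasp_force: 0.0
```

View pics/a4.png

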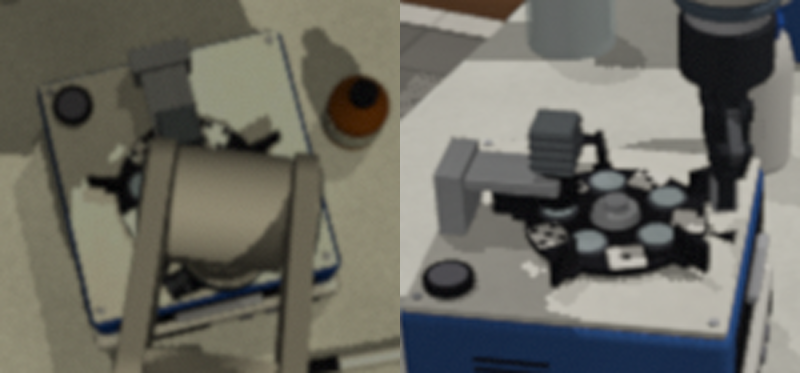

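It clicked in: "one" is now at (627,257) and "two" at the pointer (690,218). Next I'll lift, go back behind the next tab and repeat.

```bash
python3 -m inch '[[[0,0,-0.08,0,0,0],[0,0,-0.18,0,0,0],[0,0,-0.25,0,0,0],[0,0,-0.27,0,0,0],[0.02,0.08,-0.27,0,0,0],[0.05,0.2,-0.27,0,0,0],[0.08,0.3,-0.27,0,0,0],[0.098,0.348,-0.27,0,0,0]]]' && python3 -m inch '[[[0,0,0,0,0,0],[0,0,0,0,0,0],[0,0,0.06,0,0,0],[0,0,0.13,0,0,0],[0,0,0.2,0,0,0],[0,0,0.25,0,0,0],[0,0,0.27,0,0,0],[0,0,0.27,0,0,0]]]' && python3 -m inch '[[[-0.007,-0.01,0,0,0,0],[-0.015,-0.02,0,0,0,0],[-0.022,-0.029,0,0,0,0],[-0.028,-0.038,0,0,0,0],[-0.034,-0.048,0,0,0,0],[-0.04,-0.057,0,0,0,0]]]' && python3 -m inch '[[[-0.006,-0.01,0,0,0,0],[-0.011,-0.019,0,0,0,0],[-0.016,-0.03,0,0,0,0],[-0.021,-0.04,0,0,0,0],[-0.026,-0.05,0,0,0,0],[-0.03,-0.06,0,0,0,0],[-0.034,-0.07,0,0,0,0],[-0.038,-0.081,0,0,0,0]]]'
```

```text
clock: 7.0
eef_pos: [546.9, -110.2, 250.3]
tcp_rot: [3.141, 0.0, 0.499]
contact_force: [1.0, 0.2, -0.7]
opening: 0.003
grasp_force: 0.0
clock: 7.67
eef_pos: [544.3, -107.6, 195.9]
tcp_rot: [-3.14, 0.002, 0.5]
contact_force: [0.1, 0.8, 0.5]
opening: -0.0
grasp_force: 0.0
clock: 8.17
eef_pos: [533.4, -102.0, 197.8]
tcp_rot: [3.14, -0.002, 0.499]
contact_force: [3.3, -0.4, -1.2]
opening: 0.0
grasp_force: 1.3
clock: 8.83
eef_pos: [518.2, -91.3, 197.2]
tcp_rot: [-3.142, 0.0, 0.499]
contact_force: [1.9, -0.6, -0.0]
opening: -0.0
grasp_force: 1.0
```

The forces match the first push, so I'll continue the same way.

```bash
python3 -m inch '[[[-0.004,-0.011,0,0,0,0],[-0.007,-0.022,0,0,0,0],[-0.01,-0.032,0,0,0,0],[-0.013,-0.043,0,0,0,0],[-0.016,-0.054,0,0,0,0],[-0.018,-0.065,0,0,0,0],[-0.02,-0.077,0,0,0,0],[-0.021,-0.088,0,0,0,0]]]' && python3 -m inch '[[[-0.001,-0.011,0,0,0,0],[-0.002,-0.022,0,0,0,0],[-0.003,-0.034,0,0,0,0],[-0.003,-0.045,0,0,0,0],[-0.003,-0.056,0,0,0,0],[-0.003,-0.067,0,0,0,0],[-0.003,-0.078,0,0,0,0],[-0.002,-0.09,0,0,0,0]]]' && python3 -m inch '[[[0.001,-0.011,0,0,0,0],[0.002,-0.022,0,0,0,0],[0.003,-0.032,0,0,0,0],[0.003,-0.032,0,0,0,0],[0.003,-0.032,0,0,0,0],[0.003,-0.032,0,0,0,0],[0.003,-0.032,0,0,0,0],[0.003,-0.032,0,0,0,0]]]'&& python3 -m inch '[[[0,0,0,0,0,0],[0,0,0,0,0,0],[0,0,0,0,0,0],[0,0,0,0,0,0],[0,0,-0.1,0,0,0],[0,0,-0.2,0,0,0],[0,0,-0.3,0,0,0],[0,0,-0.4,0,0,0]]]'
```

```text
clock: 9.5
eef_pos: [506.1, -77.8, 197.2]
tcp_rot: [-3.141, 0.0, 0.499]
contact_force: [1.1, -1.2, 0.2]
opening: 0.0
grasp_force: 0.7
clock: 10.17
eef_pos: [497.2, -62.1, 197.2]
tcp_rot: [-3.141, 0.0, 0.499]
contact_force: [0.7, -1.5, 0.8]
opening: 0.001
grasp_force: 0.2
clock: 10.83
eef_pos: [494.9, -56.5, 197.3]
tcp_rot: [3.142, 0.0, 0.499]
contact_force: [0.2, 0.3, -0.4]
opening: -0.003
grasp_force: 0.0
clock: 11.5
eef_pos: [494.7, -56.4, 278.1]
tcp_rot: [-3.141, 0.0, 0.499]
contact_force: [0.2, 0.1, -0.3]
opening: -0.001
grasp_force: 0.0
```

```bash
python3 -m inch '[[[-0.1,0.05,0,0,0,0],[-0.25,0.15,0,0,0,0],[-0.4,0.25,0,0,0,0],[-0.55,0.35,0,0,0,0],[-0.7,0.45,0,0,0,0],[-0.75,0.5,0,0,0,0],[-0.75,0.5,0,0,0,0],[-0.75,0.5,0,0,0,0]]]'; python3 look.py a5
```

```text
clock: 12.17
eef_pos: [410.9, -216.5, 277.3]
tcp_rot: [-3.141, -0.0, 0.497]
contact_force: [0.3, 0.5, -0.0]
opening: -0.001
grasp_force: 0.0
```

View pics/a5.png

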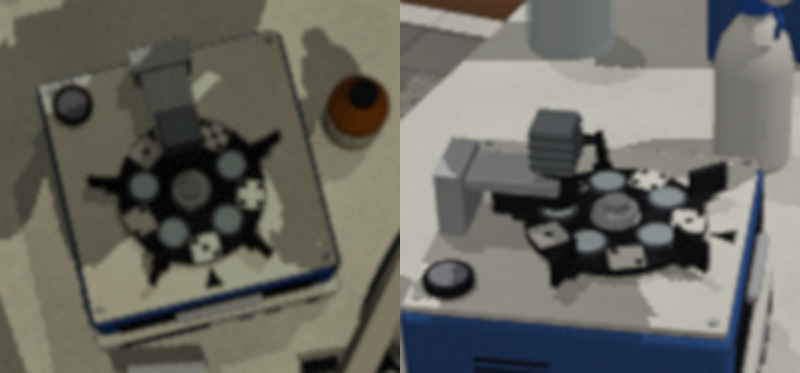

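The label at the pointer (205,247) has three dots, with "four" to its right (250,195) and "two" to its left (140,218), so the order agrees. The wheel is level in its stop, the lens cap and reagent bottle haven't moved, and the robot is clear.

```bash
python3 -c "
from rig import r
print(r.sign_off())"
```

```text
the job is handed in; nothing more can be done
None
```

The three-dot label is clicked in at the pointer after two gentle clockwise pushes (about 3 N), the objects visible around the wheel have not moved, and the job is handed in at about 12 s.

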